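Fit the splined change gear on the drive unit and hold it down for the clip

TASK

Take the steel gear with the splined bore out of the compartment tray, turn it until its splines mesh with those of the drive unit's upright shaft, and slide it fully home against the spring-loaded brass ring. Finish while still holding the gear pressed down in your grip, so that the clip groove above its hub stays clear and I can snap the retaining ring in. Leave the other gears in the tray, and do not disturb the things lying round the work.

Things in the scene. Friction and masses are not known exactly. Their poses are not given: they have to be found in the camera images.
- spline_gear: Loose grey steel gear, 0.28 kg, flat in one of the three tray compartments, hub up. 76 mm over the teeth, disc 12 mm thick; on it a round hub, 44 mm diameter, top 38 mm above the underside: grip there. Through bore 36 mm with six inward splines (28 mm over tips), one every 60 deg, 21 deg wide. Origin: centre of underside; z up the bore; x along the middle of one inward spline.
- shaft_seat (a point): On the axis of the upright output shaft, on the shoulder where the gear's underside rests when fully home, 100 mm above the table. z up; x along the middle of a gap between two shaft splines: the gear slides on when its x axis lies along this x or any multiple of 60 deg from it (play about 6 deg either way), else it stops on the spline ends, its underside 36 mm above the seat.
- nose_end (a point): Upper end of the same shaft, on its axis, 52 mm above the seat; axes as shaft_seat. Six outward splines, 33 mm over tips, core 25 mm, each 25 deg wide, from seat to 36 mm above; then a plain 24 mm nose, clip groove at 40 to 42.5 mm, taper from 45 mm up to 16 mm diameter at the end. The gearbox holds the shaft: it turns only above about 1.2 N m.
- thrust_ring (a joint): Spring-loaded brass ring round the shaft's shoulder, 66 mm diameter, on which the gear's disc comes to lie. Travel in m: 0 = up, its top 8 mm above the seat; 0.008 = pressed level with the seat. The spring pushes up with 6 N at 0 and 12 N at 0.008, more than the gear weighs, so the gear rises 8 mm if let go.
- drive_unit: Fixed drive unit: grey gearbox 128 x 114 mm on a dark base plate 190 x 140 mm, a round motor at its far side. Origin on the table under the shaft's axis, z up, x towards the motor. All but the shaft and the brass ring lies below 95 mm.
- gear_tray: Fixed dark tray, 108 x 310 x 20 mm (x, y, z), walls and floor 5 mm thick, with three compartments of 98 x 98 mm side by side along its y, centres 102 mm apart. Origin: centre of its underside on the table; the gears stand on the inner floor, 5 mm up.
- brass_gear: Brass gear with a plain round bore, 64 mm over the teeth, hub 30 mm diameter, 32 mm high, loose in another compartment; leave it in the tray. Origin: centre of its underside.
- white_gear: White plastic gear with a keyed bore, 70 mm over the teeth, hub 34 mm diameter, 32 mm high, loose in another compartment; leave it in the tray. Origin: centre of its underside.
- grease_bottle: Small squeeze bottle with a red nozzle, 43 mm diameter, 139 mm high, standing loose; leave it alone. Origin: centre of its underside.
- oring_tin: Open round tin of O-rings, 68 mm diameter, 22 mm high, loose; leave it alone. Origin: centre of its underside.
- retaining_ring: Dark open retaining ring (clip), about 32 mm across, 3 mm thick, lying loose on the table; leave it alone. Origin: its centre, underside.
Mind the look-alikes: they are no part of the job. Leave any green or orange look-alike of the spline_gear alone.

How it is judged:
On the way, in this order (a step that is already met when the one before it is completed fails the run):
1. the steel gear is lifted clear of the tray (height (world z) of spline_gear above 0.05 m and contact force between the fingers and spline_gear above 1 N), for 0.2 s.
2. the steel gear's splines have meshed: it is on the shaft, at least 8 mm down the splines (horizontal distance between spline_gear and shaft_seat below 0.003 m and angle between spline_gear's own z axis and vertical below 0.06 rad and z of spline_gear in the frame of shaft_seat below 0.028 m), for 0.1 s.
At the end, for the whole second after the job is handed in: Steel gear fully home on the shaft: underside within 2 mm of the seat, 3 mm of the axis, tilt under 0.06 rad, brass ring pressed down over 6 mm, gear at rest and still held by the fingers (over 3 N) through the last second; brass and white gears in the tray (horizontal distance between spline_gear and shaft_seat below 0.003 m and angle between spline_gear's own z axis and vertical below 0.06 rad and z of spline_gear in the frame of shaft_seat below 0.002 m and value of joint thrust_ring above 0.006 m and contact force between the fingers and spline_gear above 3 N and linear speed of spline_gear below 0.02 m/s and x of brass_gear in the frame of gear_tray between -0.054 and 0.054 m and y of brass_gear in the frame of gear_tray between -0.155 and 0.155 m and height (world z) of each of brass_gear, white_gear below 0.03 m and x of white_gear in the frame of gear_tray between -0.054 and 0.054 m and y of white_gear in the frame of gear_tray between -0.155 and 0.155 m); the arm keeps its last pose, push and grip.
It fails at once if the grease bottle is moved by more than 50 mm (distance of grease_bottle from where it was at the start of the episode above 0.05 m).
It fails at once if the oring tin is moved by more than 50 mm (distance of oring_tin from where it was at the start of the episode above 0.05 m).
It fails at once if the retaining ring is moved by more than 50 mm (distance of retaining_ring from where it was at the start of the episode above 0.05 m).
It also fails if it takes over 45 s, if anything falls off the work surface, if the arm or the gripper's body presses on something with over 40 N, if the wrist force passes 120 N, or if a joint passes its speed limit or range.

ROBOT

A 7-joint arm with a two-finger parallel gripper is mounted at the origin on the work surface; the furniture and walls round the work are solid. World frame = base frame: x ahead of the robot, y to its left, z up, the work surface at z = 0. Lengths are in m, angles in rad, forces in N, time in s.
With the tool pointing down it reaches from about 0.425 to 0.925 m from the base axis. Payload 6.8 kg.
Tool frame: the origin (TCP) lies between the finger pads; the fingertips stand r.tip_extent ahead of it and the grasp point (between the pads) lies 5 mm behind it (r.tip_extent is the distance from the TCP to the fingertips, in m); y points along the fingers, x is the direction in which the jaws open and shut, and the axes are right-handed (so a half turn about y gives the same grasp; the last joint's range is limited). The gripper opens to 85 mm and grips with 20 to 120 N. Pads are 22 mm wide; open, the fingers measure 114 mm over their backs; the gripper's body (76 mm by 85 mm) begins 54 mm behind the grasp point. The pads swing forward as they close: fully open they stand 13 mm farther back than shut.
Start: joints at [1.08, 0.477, 0.022, 1.555, -0.011, 1.109, -0.083], TCP at [0.252, -0.626, 0.245] pointing down, gripper open.
Joint ranges: [-2.96, 2.96], [-0.34, 2.1], [-1.41, 1.46], [0.24, 2.44], [-1.37, 4.51], [0.17, 1.92], [-2.96, 2.96]. Speed limits (rad/s): [2.39, 2.39, 3.14, 3.14, 3.14, 3.14, 3.14].

INTERFACE

Orientations are given as a rotation vector (axis times angle).
In Python, from bench import r gives the robot as it stands.
- The arm moves only by the tool send_rows, never from a script. Its argument "plan" is a list of rows, each a list of 5 numbers: the shift along the tool's x, y, z in cm, then the turn about the tool's y in degrees, then the opening, from 0 (shut) to 1 (fully open). In form: [[dx, dy, dz, spin, grip], ...]. A call has 1 to 12 rows; each row shifts and turns the commanded pose from where the row before left it, along the tool's axes as they then stand; what a row does not reach is not made up. A row lasts 1/8 s, in which the tool goes at most 62.5 mm and 10.7 degrees, less where a joint would pass 70% of its speed; a pose out of reach is approached as far as the arm can. A call is refused whole if a number of a shift passes 6.25 or a number of a turn 10.7, either way. A call with a gripper value outside its range is refused whole. The fingers move at their own pace and stop on an object; "force" is the grip in N (left out, the last holds). Time passes only in rows, so rows that do not move let the fingers close. It gives the time, the measured TCP pose, the force and the opening at its end, in the units of the state.
- r.get_obs(): the state, without advancing time (a new reading comes with each control period).
- r.grab_frame(name): name is "scene" or "top" or "wrist"; returns a dict with "image" (420x560x3 uint8, red, green, blue), "camera_matrix" (3x3 intrinsics, pixels), "cam_to_world" (4x4, takes a point from camera to world coordinates). Camera axes: x right, y down, z forward; pixel columns grow to the right and rows downward; lengths in m; the calibration is good to about 2 mm. The wrist camera is an equidistant fisheye: a pixel r from the principal point sees the ray r / f radians off the axis. A picture is of the moment at which its call begins. There is no depth.
- r.hand_in(): hands the job in, once; it reports no verdict.
Trained networks look in the newest picture that a camera, given by its name, has taken for a name from the list of things; names that differ only in an ending like _2 or _b are one class to them, and where a whole thing is asked for, a point or a joint stands for the part that bears it (a point fixed in the world has none). Each returns a list of dicts, best first, with "p" (0 to 1); they miss things now and then, are a little off and sometimes report something else, mostly with a low value. They report only what shows in the picture. A call takes as long as a camera call. They do not tell look-alikes from the thing itself.
- r.recognise(camera, target): "rect" ([left, top, right, bottom] in pixels, round what is visible of it).
The state is a dict: "clock": time; "joints": joint angles; "qvel": joint speeds; "tau": joint torques, N m; "tcp_pos": TCP position; "orientation": TCP orientation; "contact_force": force on the tool from outside, world axes, zero at the start; "moment": the same for the moment, N m; "grip_width": finger opening in m.
Only numpy, scipy, OpenCV 4.12 (cv2) and the standard library are available. Lean on these libraries where they do the work, as an engineer would, in place of code of your own. Each camera call takes 0.05 s, during which the arm holds its last target.

## Working session

There is one attempt and no reset: what is moved stays moved. The work goes in short steps, Python scripts to look and compute and a tool call to move; the robot and the scene stay as the last step left them, time stands still between calls to the robot, and variables do not carry over. Pictures are saved under pics/ and viewed, and the job is handed in when it is done.

Besides the shell and the picture viewer there is one more tool, called after ">>>" as a command line: name --pt "numbers of a row" for each row, then --argument value for the rest. send_rows: Moves the arm, as the interface text tells. Its arguments: {"type":"object","properties":{"plan":{"type":"array","items":{"type":"array","items":{"type":"number"}}},"force":{"type":"number"}},"required":["plan"]}

```bash
ls; mkdir -p pics
python3 - <<'E'
from bench import r
import cv2
print(r.get_obs(), r.tip_extent)
for n in ["scene","top","wrist"]:
    f=r.grab_frame(n); cv2.imwrite(f"pics/{n}0.png",f["image"][:,:,::-1]); print(n,f["camera_matrix"],f["cam_to_world"])
for t in ["spline_gear","drive_unit","gear_tray","brass_gear","white_gear","grease_bottle","oring_tin","retaining_ring","nose_end","thrust_ring"]:
  for n in ["scene","top","wrist"]:
    print(t,n,[(d["rect"],round(d["p"],2)) for d in r.recognise(n,t)])
E
```

```text
pics
{'clock': 0.0, 'joints': array([ 1.0798945 ,  0.47779841,  0.02230941,  1.55644094, -0.01152036,
        1.10932757, -0.08308205]), 'qvel': array([ 0.00055473, -0.00077176,  0.00116676, -0.00060407,  0.00044786,
        0.00027009, -0.000739  ]), 'tau': array([-7.13139470e-04, -5.96448326e+01,  1.60770692e+00, -2.81199718e+01,
        1.24880439e-02,  9.28998808e-03, -4.88301964e-06]), 'tcp_pos': array([ 0.25192334, -0.62561014,  0.24433069]), 'orientation': array([-1.36537798,  0.92389913, -0.92128276]), 'contact_force': array([-0.67623787, -0.82455819, -0.26028194]), 'moment': array([-0.001235  , -0.02002086, -0.01756585]), 'grip_width': 0.08573167699512808} 0.014
scene [[441.02956914   0.         276.88086368]
 [  0.         441.02956914 214.174858  ]
 [  0.           0.           1.        ]] [[-0.71010176 -0.38499706  0.58951909 -0.11596163]
 [-0.70373706  0.41492485 -0.57670748  0.72529386]
 [-0.02257544 -0.82438743 -0.56557556  0.75844396]
 [ 0.          0.          0.          1.        ]]
top [[445.47237434   0.         286.94321672]
 [  0.         445.47237434 207.3101
[... 1625 characters left out ...]
58.0], 0.76), ([371.6, 219.2, 386.9, 231.4], 0.34)]
white_gear wrist []
grease_bottle scene [([227.9, 172.6, 243.3, 214.6], 0.77)]
grease_bottle top [([290.7, 135.7, 307.7, 157.9], 0.53)]
grease_bottle wrist []
oring_tin scene [([169.4, 232.5, 198.7, 258.6], 0.56)]
oring_tin top [([223.2, 156.3, 241.4, 173.4], 0.61)]
oring_tin wrist []
retaining_ring scene []
retaining_ring top [([367.0, 211.7, 392.6, 235.2], 0.55)]
retaining_ring wrist []
nose_end scene [([345.5, 165.0, 359.0, 187.1], 0.72)]
nose_end top [([375.5, 220.9, 386.8, 231.4], 0.56)]
nose_end wrist []
thrust_ring scene [([338.8, 177.3, 365.1, 194.0], 0.63)]
thrust_ring top [([366.3, 212.0, 390.2, 235.1], 0.77)]
thrust_ring wrist []
```

View pics/scene0.png

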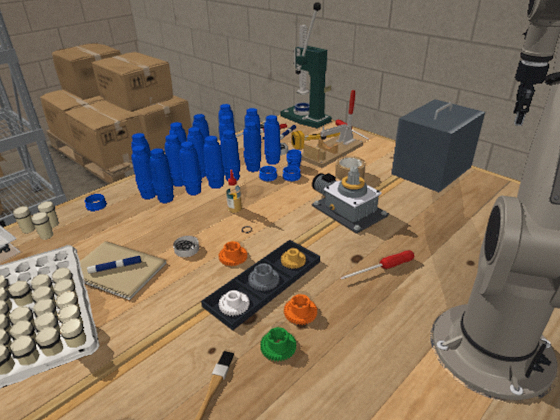

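View pics/top0.png

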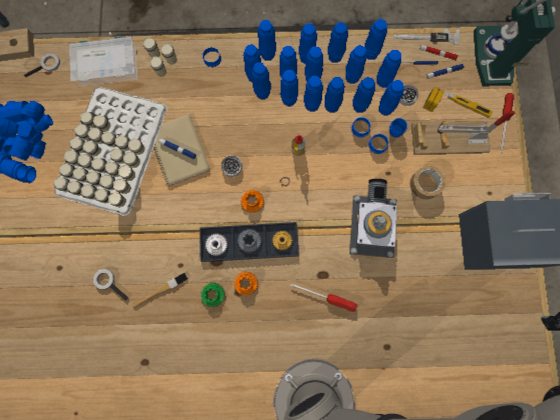

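View pics/wrist0.png

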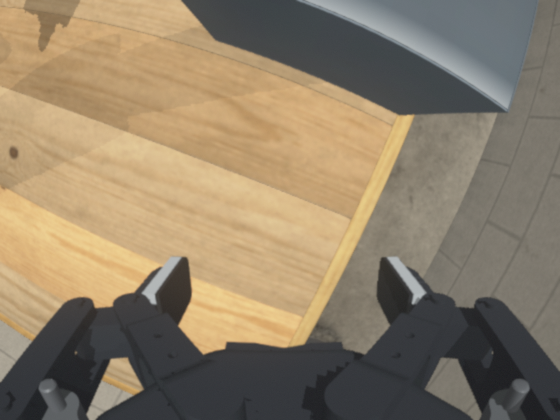

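```bash
cat > h.py <<'E'
import numpy as np,cv2
from bench import r
from scipy.spatial.transform import Rotation as R
def ray(f,u,v,fish=False):
    K=f["camera_matrix"];T=f["cam_to_world"]
    x=(u-K[0,2])/K[0,0];y=(v-K[1,2])/K[1,1]
    if fish:
        t=np.hypot(x,y);d=np.array([x/t*np.sin(t),y/t*np.sin(t),np.cos(t)]) if t>1e-9 else np.array([0,0,1.])
    else: d=np.array([x,y,1.])
    return T[:3,3],T[:3,:3]@d
def at(f,u,v,z,fish=False):
    o,d=ray(f,u,v,fish);return o+d*(z-o[2])/d[2]
def proj(f,P,fish=False):
    K=f["camera_matrix"];T=f["cam_to_world"]
    p=T[:3,:3].T@(np.asarray(P)-T[:3,3])
    if fish:
        a=np.hypot(p[0],p[1]);t=np.arctan2(a,p[2]);x=p[0]/a*t;y=p[1]/a*t
    else: x=p[0]/p[2];y=p[1]/p[2]
    return K[0,0]*x+K[0,2],K[1,1]*y+K[1,2]
E
python3 - <<'E'
from h import *
f=r.grab_frame("top")
im=f["image"][120:320,180:420,::-1]
cv2.imwrite("pics/top_c.png",cv2.resize(im[50:200],None,fx=3.3,fy=3.3,interpolation=cv2.INTER_CUBIC))
f2=r.grab_frame("scene")
cv2.imwrite("pics/sc_c.png",cv2.resize(f2["image"][160:370,160:400,::-1],None,fx=2.8,fy=2.8,interpolation=cv2.INTER_CUBIC))
for n,u,v,z in [("g1",253.5,201,.02),("g2",211.5,293.5,.02),("tray",253,242,.043),("g4",244,282,.02),("brass",282,244,.03),("white",215.5,245,.03),("nose",381,226,.152),("ring",378.5,223.5,.108),("bottle",299,147,.1),("tin",232,165,.02),("trayc",250.3,241.5,.02)]: print(n,at(f,u,v,z))
E
```

```text
g1 [0.61532038 0.169169   0.02      ]
g2 [0.32688039 0.30259784 0.02      ]
tray [0.4801616  0.17071337 0.043     ]
g4 [0.35913866 0.20195695 0.02      ]
brass [0.47292485 0.08098783 0.03      ]
white [0.475604   0.28921629 0.03      ]
nose [ 0.50275165 -0.20641856  0.152     ]
ring [ 0.51711956 -0.2089536   0.108     ]
bottle [0.7655384  0.01975785 0.1       ]
tin [0.73765915 0.23788181 0.02      ]
trayc [0.48480171 0.18096219 0.02      ]
```

View crops.

View pics/top_c.png

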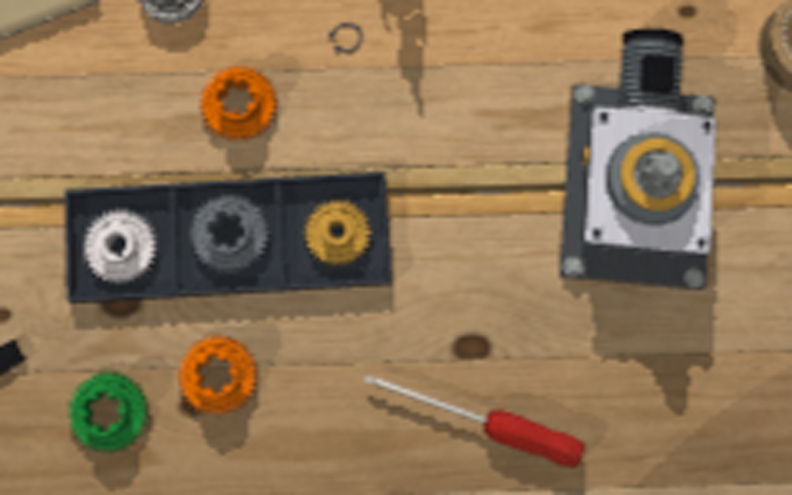

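View pics/sc_c.png

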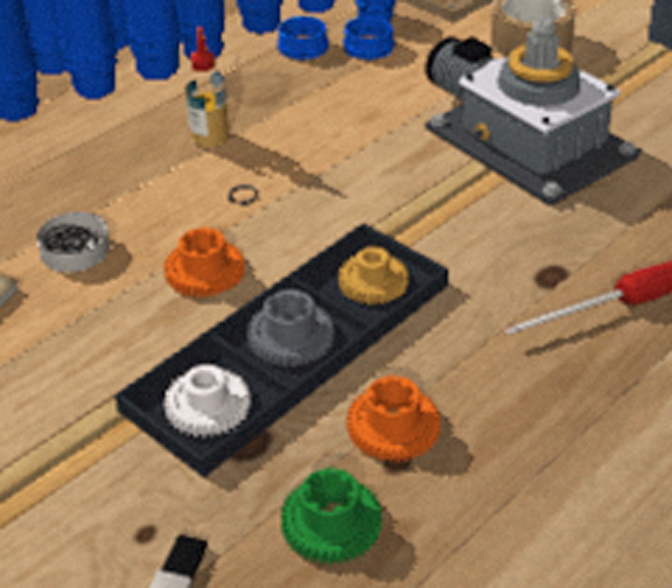

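Run:
```python
from h import *
o=r.get_obs();M=R.from_rotvec(o["orientation"]).as_matrix();print(M.round(3))
f=r.grab_frame("wrist");t=r.grab_frame("top");s=r.grab_frame("scene")
for u,v in [(215,38),(410,113),(180,0)]: print("wrist z0",at(f,u,v,0,True))
for z in (0,.1,.2,.3):
  print(z,[at(t,u,v,z)[:2].round(3) for u,v in [(460,212),(463,267),(473,199)]], [at(s,u,v,z)[:2].round(3) for u,v in [(396,122),(393,161),(438,187),(442,131)]])
print("gear",at(t,249.4,240,.043), at(s,160+291/2.8,160+302/2.8,.043))
print("nose",at(s,160+544/2.8,160+22/2.8,.152))
for n,u,v,z in [("brass",281.5,239.5,.037),("white",215,243.5,.037)]: print(n,at(t,u,v,z))
```

```text
[[ 0.373  0.     0.928]
 [-0.928  0.     0.373]
 [-0.    -1.     0.   ]]
wrist z0 [ 0.38079438 -0.49074501  0.        ]
wrist z0 [ 0.38688797 -0.73612967  0.        ]
wrist z0 [ 0.41500098 -0.42851607  0.        ]
0 [array([ 0.564, -0.498]), array([ 0.387, -0.489]), array([ 0.606, -0.545])] [array([ 0.792, -0.896]), array([ 0.605, -0.579]), array([ 0.397, -0.521]), array([ 0.602, -0.939])]
0.1 [array([ 0.547, -0.458]), array([ 0.382, -0.45 ]), array([ 0.585, -0.502])] [array([ 0.672, -0.682]), array([ 0.51 , -0.407]), array([ 0.329, -0.357]), array([ 0.507, -0.72 ])]
0.2 [array([ 0.529, -0.419]), array([ 0.377, -0.411]), array([ 0.565, -0.459])] [array([ 0.553, -0.468]), array([ 0.415, -0.235]), array([ 0.262, -0.192]), array([ 0.413, -0.5  ])]
0.3 [array([ 0.511, -0.379]), array([ 0.371, -0.372]), array([ 0.544, -0.416])] [array([ 0.433, -0.254]), array([ 0.32 , -0.063]), array([ 0.194, -0.028]), array([ 0.318, -0.281])]
gear [0.48671689 0.1818213  0.043     ] [0.49006098 0.18162145 0.043     ]
nose [ 0.51856382 -0.20867892  0.152     ]
brass [0.48624531 0.08211514 0.037     ]
white [0.47951328 0.28967048 0.037     ]
```

Candidates in the top picture:
- Orange gears at (253,201) and (246,283), and a green one at (212,294). These are look-alikes on the table.
- White (215,244) and brass (282,240), which are the other gears in the tray.
- The grey splined gear in the middle compartment at (249,240). The crop shows its splined bore, so this is the one I want.

First I'll look at the shaft from above with the wrist camera.

>>> send_rows --pt "0 -6 0 0 1" --pt "0 -3 0 0 1" --pt "-3.7 0 4 0 1" --pt "-3.7 0 4 0 1" --pt "-3.7 0 4 0 1" --pt "-3.7 0 4 0 1" --pt "-3.7 0 4 0 1" --pt "-3.7 0 4 0 1" --pt "-3.7 0 4 0 1" --pt "-3.7 0 4 0 1" --pt "0 0 0 0 1" --pt "0 0 0 0 1"

```text
clock: 3.4
tcp_pos: [0.4382, -0.2325, 0.3354]
orientation: [-1.367, 0.923, -0.923]
contact_force: [-0.7, -0.6, 0.1]
grip_width: 0.0853
```

Run:
```python
from h import *
f=r.grab_frame("wrist");cv2.imwrite("pics/w1.png",f["image"][:,:,::-1])
o=r.get_obs();print(o["joints"],o["tcp_pos"],o["contact_force"],o["clock"]);print(f["cam_to_world"])
print(proj(f,[.508,-.207,.152],True))
print(r.recognise("wrist","nose_end"))
```

```text
[ 0.5773993   0.11324896 -0.23319406  1.84295633  0.02873586  1.18854966
 -0.85471833] [ 0.43788985 -0.23320315  0.33532121] [-0.06645448 -0.15026255 -0.07941388] 3.45
[[ 3.73162271e-01 -8.96533808e-01 -2.38698659e-01  4.97605594e-01]
 [-9.27765800e-01 -3.60396131e-01 -9.67742209e-02 -2.10325964e-01]
 [ 7.35287643e-04  2.57568940e-01 -9.66259644e-01  4.64018390e-01]
 [ 0.00000000e+00  0.00000000e+00  0.00000000e+00  1.00000000e+00]]
(np.float64(284.2791302935896), np.float64(114.34877200301615))
[{'rect': [272.1, 92.2, 311.6, 129.3], 'p': 0.94}]
```

View pics/w1.png

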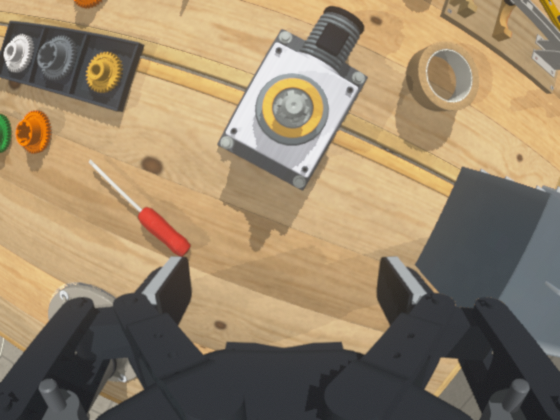

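The wrist view shows the shaft at about (292,106) and the motor at (338,35). The box at lower right is well clear. Next I'll rectify the shaft view.

```bash
cat >> h.py <<'E'
def rect(f,c,z,half,n,fish=True):
    # top-down view: col -> world x , row -> -world y ; n px
    g=np.linspace(-half,half,n);mx=np.zeros((n,n),np.float32);my=mx.copy()
    K=f["camera_matrix"];T=f["cam_to_world"]
    X,Y=np.meshgrid(c[0]+g,c[1]-g);P=np.stack([X,Y,np.full_like(X,z)],-1)-T[:3,3]
    p=P@T[:3,:3]
    a=np.hypot(p[...,0],p[...,1]);t=np.arctan2(a,p[...,2])/a if fish else 1/p[...,2]
    mx=(K[0,0]*p[...,0]*t+K[0,2]).astype(np.float32);my=(K[1,1]*p[...,1]*t+K[1,2]).astype(np.float32)
    return cv2.remap(f["image"],mx,my,cv2.INTER_CUBIC)[:,:,::-1]
E
python3 - <<'E'
from h import *
f=r.grab_frame("wrist")
np.savez("w1.npz",**f)
print(at(f,292.5,106,.136,True),at(f,294,101.5,.152,True))
for (u,v) in [(291.5,108.5)]: print("ring",at(f,u,v,.108,True))
a=rect(f,[.508,-.207],.136,.04,480);b=f["image"][60:160,240:350,::-1]
b=cv2.resize(b,None,fx=4.5,fy=4.5,interpolation=cv2.INTER_CUBIC)
cv2.imwrite("pics/r1.png",a);cv2.imwrite("pics/r1b.png",b)
E
```

```text
[ 0.51902202 -0.212319    0.136     ] [ 0.52252001 -0.21197392  0.152     ]
ring [ 0.51792637 -0.21241868  0.108     ]
```

View pics/r1.png

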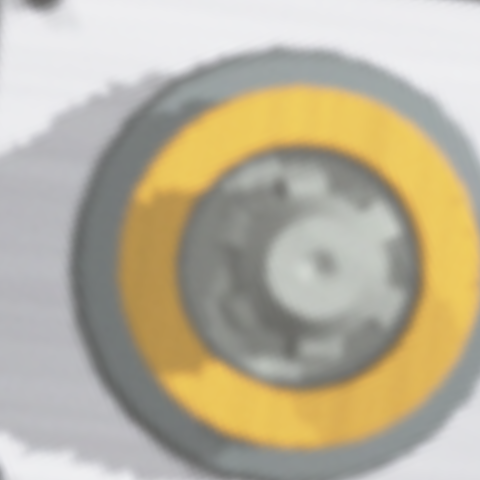

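View pics/r1b.png

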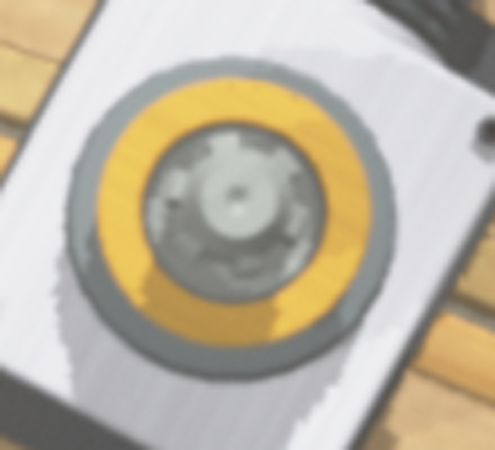

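>>> send_rows --pt "0.5 5 0.9 0 1" --pt "0.5 5 0.8 0 1" --pt "0 5 0 0 1" --pt "0 0 0 0 1" --pt "0 0 0 0 1"

```text
clock: 4.18
tcp_pos: [0.4587, -0.236, 0.187]
orientation: [-1.366, 0.922, -0.925]
contact_force: [0.2, -0.1, 0.3]
grip_width: 0.0851
```

Run:
```python
from h import *
f=r.grab_frame("wrist");np.savez("w2.npz",**f)
cv2.imwrite("pics/w2.png",f["image"][:,:,::-1])
print(r.get_obs()["tcp_pos"],f["cam_to_world"][:3,3])
g=cv2.cvtColor(f["image"],cv2.COLOR_RGB2HSV)
m=cv2.inRange(g,(15,110,90),(35,255,255));m[:, :200]=0;m[:,400:]=0;m[240:]=0
cs,_=cv2.findContours(m,cv2.RETR_EXTERNAL,cv2.CHAIN_APPROX_NONE);c=max(cs,key=cv2.contourArea)
P=np.array([at(f,u,v,.108,True)[:2] for u,v in c[:,0]]).astype(np.float32)
print("ring",cv2.minEnclosingCircle(P),cv2.fitEllipse(P))
ctr=cv2.fitEllipse(P)[0]
for z in (.136,.108): cv2.imwrite(f"pics/r2_{int(z*1000)}.png",rect(f,ctr,z,.022,560))
```

```text
[ 0.45916479 -0.23599708  0.18755384] [ 0.51789137 -0.21379094  0.31568312]
ring ((0.5198132395744324, -0.21165607869625092), 0.032715607434511185) ((0.5198350548744202, -0.21163900196552277), (0.0646483302116394, 0.06471103429794312), 71.5792465209961)
```

View pics/w2.png

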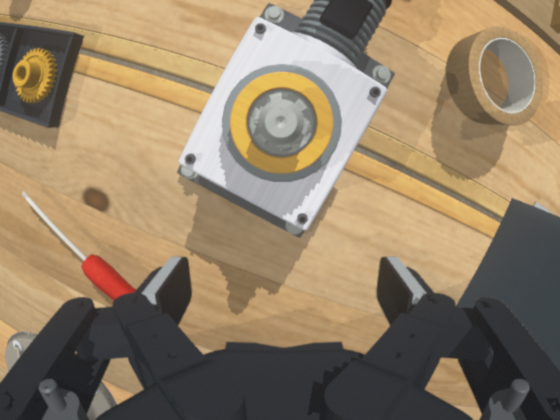

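View pics/r2_136.png

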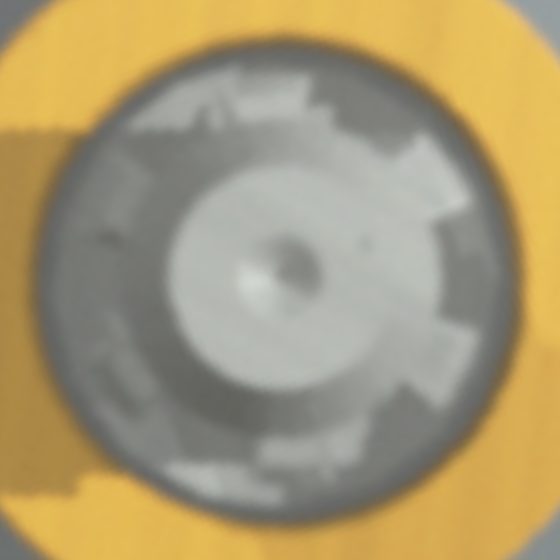

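Run:
```python
from h import *
f=dict(np.load("w2.npz"))
ctr=np.array([.5198,-.2116])
a=rect(f,ctr,.136,.022,560)
p=cv2.warpPolar(a,(240,720),(279.5,279.5),240,cv2.INTER_CUBIC)  # rows angle (cw in image), cols radius px (12.7/mm)
p=p[::-1] # now ccw: row0=360
p=np.rot90(p,-1)[:, :]  # 
# make explicit: angle axis -180..180
q=cv2.warpPolar(a,(240,720),(279.5,279.5),240,cv2.INTER_CUBIC)
ang=-np.arange(720)*.5
idx=np.argsort((ang+180)%360); q=q[idx]
img=np.transpose(q,(1,0,2))[::-1]
img=cv2.resize(img,(720,480))
for d in range(-180,181,30): cv2.line(img,((d+180)*2,0),((d+180)*2,12),(0,0,255),1);cv2.putText(img,str(d),((d+180)*2,24),0,.4,(0,0,255))
cv2.imwrite("pics/pol.png",img)
```

```text
(no output)
```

View pics/pol.png

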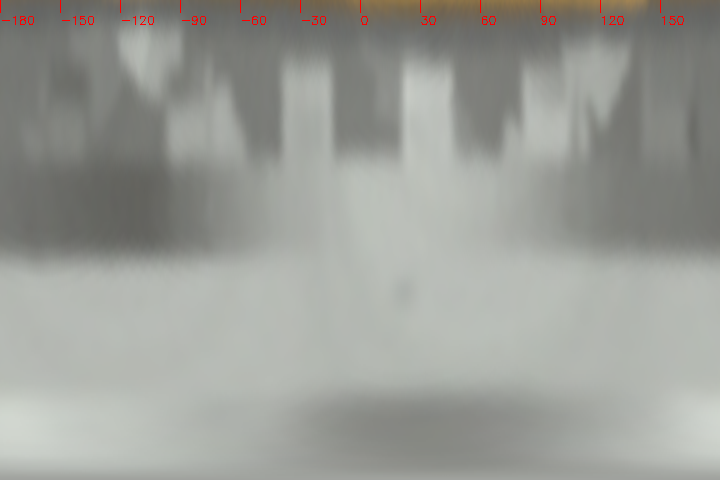

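Shaft splines lie at −26.5° and 33.5°, each 25° wide as specified, so the gaps are at 3.5° modulo 60°. The axis is at about (0.520, −0.212). Next I'll look at the gear.

>>> send_rows --pt "-1 -3 0.5 0 1" --pt "-4.2 0 2 0 1" --pt "-4.2 0 2 0 1" --pt "-4.2 0 2 0 1" --pt "-4.2 0 1.5 0 1" --pt "-4.8 1 1 0 1" --pt "-5.2 1 1 0 1" --pt "-5.2 1 1 0 1" --pt "-5.2 0 1.2 0 0.75" --pt "0 0 0 0 0.75" --pt "0 0 0 0 0.75"

```text
clock: 5.6
tcp_pos: [0.4295, 0.1647, 0.1868]
orientation: [-1.364, 0.921, -0.925]
contact_force: [-0.5, -0.7, 0.2]
grip_width: 0.064
```

Run:
```python
from h import *
f=r.grab_frame("wrist");np.savez("w3.npz",**f)
im=f["image"][:,:,::-1].copy()
o=r.get_obs();print(o["tcp_pos"],o["joints"],f["cam_to_world"][:3,3],o["grip_width"],o["clock"])
print(r.recognise("wrist","spline_gear"), proj(f,[.49,.182,.043],True))
cv2.imwrite("pics/w3.png",im)
cv2.imwrite("pics/r3.png",rect(f,[.49,.182],.043,.06,600))
```

```text
[0.42941817 0.16391667 0.1864204 ] [-0.05470016  0.23620415 -0.50426797  2.08669098  0.15274704  0.85126642
 -1.83786953] [0.48853844 0.18678986 0.31559905] 0.06400503931232239 5.65
[{'rect': [191.3, 211.9, 261.7, 282.6], 'p': 0.8}, {'rect': [306.2, 0.2, 383.2, 48.8], 'p': 0.78}, {'rect': [244.0, 89.7, 324.9, 164.2], 'p': 0.69}, {'rect': [98.9, 202.1, 161.0, 269.0], 'p': 0.67}] (np.float64(289.29840017100753), np.float64(127.16620417982396))
```

View pics/w3.png

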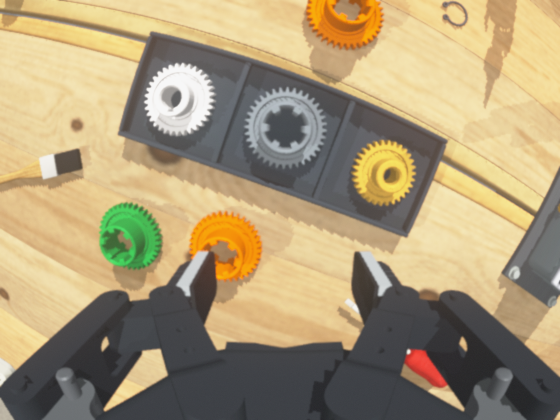

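View pics/r3.png

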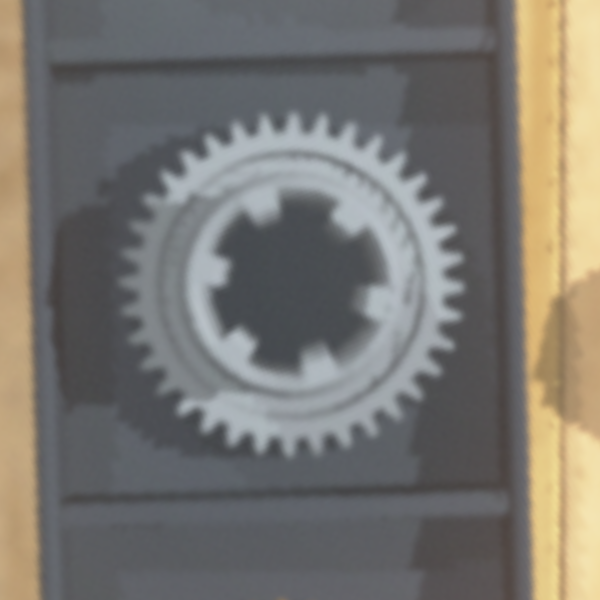

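```bash
cat >> h.py <<'E'
def polar(a,cx,cy,R_,out):
    q=cv2.warpPolar(a,(R_,720),(cx,cy),R_,cv2.INTER_CUBIC)
    ang=-np.arange(720)*.5
    q=q[np.argsort((ang+180)%360)]
    img=cv2.resize(np.ascontiguousarray(np.transpose(q,(1,0,2))[::-1]),(720,480))
    for d in range(-180,181,30): cv2.line(img,((d+180)*2,0),((d+180)*2,12),(0,0,255),1);cv2.putText(img,str(d),((d+180)*2,24),0,.4,(0,0,255))
    cv2.imwrite(out,img)
E
python3 - <<'E'
from h import *
f=dict(np.load("w3.npz"))
c=np.array([.49,.182])
a=rect(f,c,.043,.03,600) # 10px/mm
g=cv2.GaussianBlur(cv2.cvtColor(a,cv2.COLOR_BGR2GRAY),(0,0),3)
m=(g<110).astype(np.uint8)*255
print(np.percentile(g,[5,20,50,80]))
cs,_=cv2.findContours(m,cv2.RETR_EXTERNAL,cv2.CHAIN_APPROX_NONE)
cc=[k for k in cs if cv2.pointPolygonTest(k,(290,300),False)>0][0]
print(cv2.contourArea(cc),cv2.minEnclosingCircle(cc))
(cx,cy),rr=cv2.minEnclosingCircle(cc)
print("ctr",c+[(cx-299.5)/1e4,-(cy-299.5)/1e4])
b=a.copy();cv2.drawContours(b,[cc],-1,(0,0,255),1);cv2.circle(b,(int(cx),int(cy)),int(rr),(0,255,0),1)
cv2.imwrite("pics/r3c.png",b)
polar(a,cx,cy,240,"pics/pol3.png")
E
```

```text
[ 75.  79. 132. 169.]
78130.5 ((285.84820556640625, 265.20355224609375), 177.09658813476562)
ctr [0.48863482 0.18542964]
```

View pics/r3c.png

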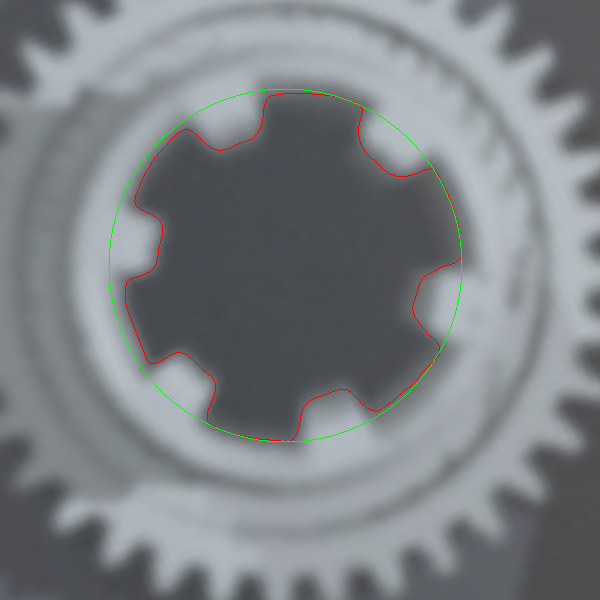

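View pics/pol3.png

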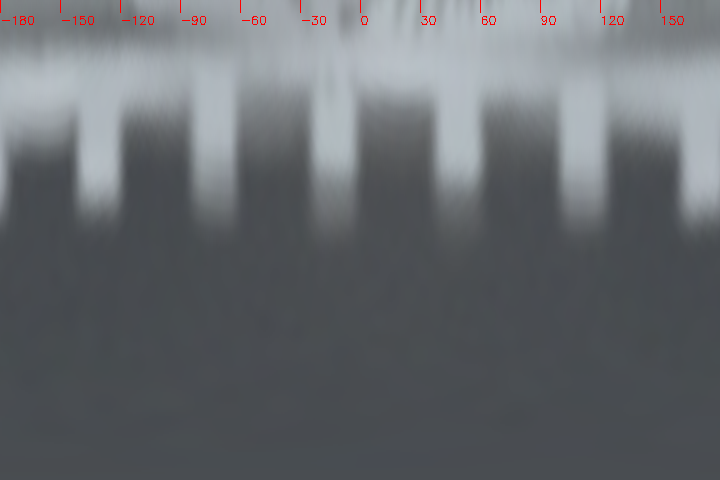

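The steel gear sits at (285,127) in the middle compartment, with its centre at about (0.488, 0.185). Its spline phase is 49° modulo 60°, so it needs +14.3° about world z. I'll go over it, stopping partway to check.

>>> send_rows --pt "0.1 2 3.1 0 0.75" --pt "0.1 4 3.1 0 0.75" --pt "0 3.5 0 0 0.75" --pt "0 0 0 0 0.75" --pt "0 0 0 0 0.75"

```text
clock: 6.32
tcp_pos: [0.4874, 0.1857, 0.0915]
orientation: [-1.365, 0.923, -0.924]
contact_force: [-0.2, 0.3, -0.2]
grip_width: 0.0641
```

Run:
```python
from h import *
f=r.grab_frame("wrist")
o=r.get_obs();print(o["tcp_pos"],o["grip_width"],o["clock"])
im=f["image"][:,:,::-1].copy()
for p in [(.488,.185,.043)]:
    u,v=proj(f,p,True);print(u,v);cv2.circle(im,(int(u),int(v)),3,(0,0,255),1)
cv2.imwrite("pics/w4.png",im)
```

```text
[0.48763705 0.18603003 0.09194408] 0.0643428406886094 6.375
282.27358396958556 237.05642274811402
```

View pics/w4.png

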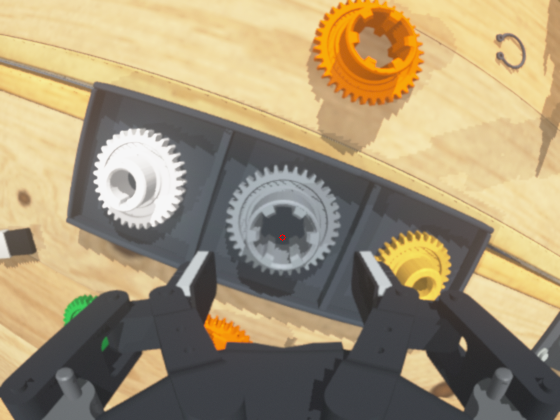

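>>> send_rows --pt "0 2.5 0 0 0.75" --pt "0 2 0 0 0.75" --pt "0 1.1 0 0 0.75" --pt "0 0 0 0 0.75" --pt "0 0 0 0 0.75"

```text
clock: 7.0
tcp_pos: [0.4874, 0.1865, 0.0353]
orientation: [-1.365, 0.922, -0.924]
contact_force: [-0.8, 1.1, 0.4]
grip_width: 0.0642
```

Run:
```python
from h import *
f=r.grab_frame("wrist")
o=r.get_obs();print(o["tcp_pos"],o["grip_width"],o["clock"],o["contact_force"])
cv2.imwrite("pics/w5.png",f["image"][:,:,::-1])
```

```text
[0.4873506  0.18650097 0.03524971] 0.06396279227647184 7.05 [-0.95904852  1.29287753  0.39048586]
```

View pics/w5.png

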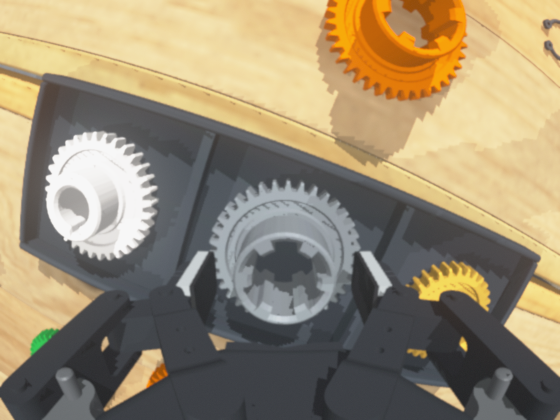

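>>> send_rows --pt "0 0 0 0 0.3" --pt "0 0 0 0 0.2" --pt "0 0 0 0 0.2" --pt "0 0 0 0 0.2" --pt "0 0 0 0 0.2" --pt "0 0 0 0 0.2" --force 80

```text
clock: 7.8
tcp_pos: [0.4871, 0.1863, 0.0354]
orientation: [-1.366, 0.922, -0.924]
contact_force: [-1.9, -2.0, 9.8]
grip_width: 0.0415
```

>>> send_rows --pt "0 -1 0 0 0.2" --pt "0 -2 0 0 0.2" --pt "0 -4 0 0 0.2" --pt "0 -5 0 0 0.2" --pt "0 -3 0 0 0.2" --pt "0 0 0 0 0.2" --pt "0 0 0 0 0.2" --pt "0 0 0 0 0.2"

```text
clock: 8.8
tcp_pos: [0.4857, 0.1857, 0.1827]
orientation: [-1.369, 0.925, -0.922]
contact_force: [-0.1, -0.2, -3.5]
grip_width: 0.0414
```

Run:
```python
from h import *
f=r.grab_frame("wrist");np.savez("w6.npz",**f)
o=r.get_obs();print(o["tcp_pos"],o["grip_width"],o["clock"],o["contact_force"])
cv2.imwrite("pics/w6.png",f["image"][:,:,::-1])
```

```text
[0.48578982 0.1858112  0.18284953] 0.04118325222337469 8.85 [-0.49174085 -0.47676609 -3.72607179]
```

View pics/w6.png

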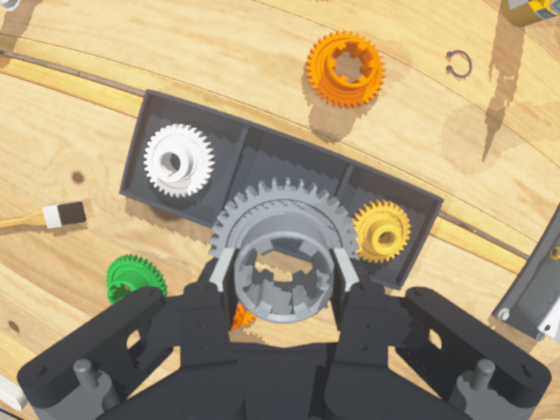

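Run:
```python
from h import *
f=dict(np.load("w6.npz"));o=r.get_obs()
c=o["tcp_pos"][:2]
a=rect(f,c,.1904,.04,600) # 7.5px/mm
cv2.circle(a,(300,300),165,(0,255,0),1);cv2.circle(a,(300,300),135,(0,255,0),1)
cv2.imwrite("pics/r6.png",a)
b=rect(f,c,.1524+.012,.04,600);cv2.circle(b,(300,300),285,(0,255,0),1)
cv2.imwrite("pics/r6d.png",b)
polar(rect(f,c,.1904,.04,600),299.5,299.5,170,"pics/pol6.png")
```

```text
Traceback (most recent call last):
cv2.error: OpenCV(4.12.0) :-1: error: (-5:Bad argument) in function 'circle'
> Overload resolution failed:
>  - Layout of the output array img is incompatible with cv::Mat
>  - Expected Ptr<cv::UMat> for argument 'img'
```

```bash
sed -i 's/return cv2.remap(\(.*\))\[:,:,::-1\]/return np.ascontiguousarray(cv2.remap(\1)[:,:,::-1])/' h.py
python3 - <<'E'
from h import *
f=dict(np.load("w6.npz"));o=r.get_obs()
c=o["tcp_pos"][:2]
a=rect(f,c,.1904,.04,600)
b=rect(f,c,.1524+.012,.04,600)
polar(a,299.5,299.5,170,"pics/pol6.png")
cv2.circle(a,(300,300),165,(0,255,0),1);cv2.circle(a,(300,300),135,(0,255,0),1)
cv2.circle(b,(300,300),285,(0,255,0),1)
cv2.imwrite("pics/r6.png",np.hstack([cv2.resize(a,(400,400)),cv2.resize(b,(400,400))]))
E
```

```text
(no output)
```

View pics/r6.png

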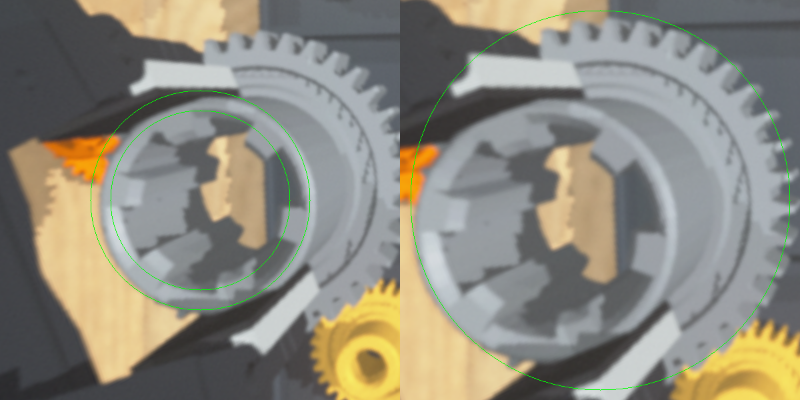

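View pics/pol6.png

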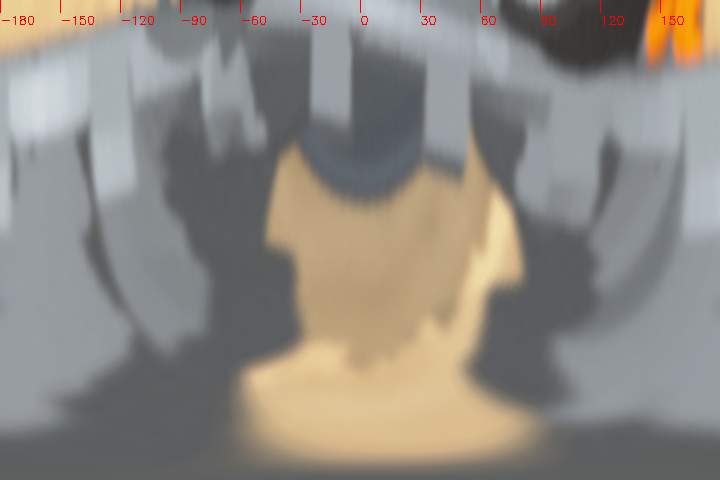

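Run:
```python
from h import *
f=dict(np.load("w6.npz"))
b=cv2.resize(f["image"][170:340,195:370,::-1],None,fx=4.5,fy=4.5,interpolation=cv2.INTER_CUBIC)
b=cv2.convertScaleAbs(b,alpha=1.4)
b=b[:600]
for i in range(0,175,20): cv2.putText(b,str(195+i),(int(i*4.5),10),0,.35,(0,0,255))
for i in range(0,134,20): cv2.putText(b,str(170+i),(0,int(i*4.5)+5),0,.35,(0,0,255))
cv2.imwrite("pics/w6c.png",b)
```

View pics/w6c.png

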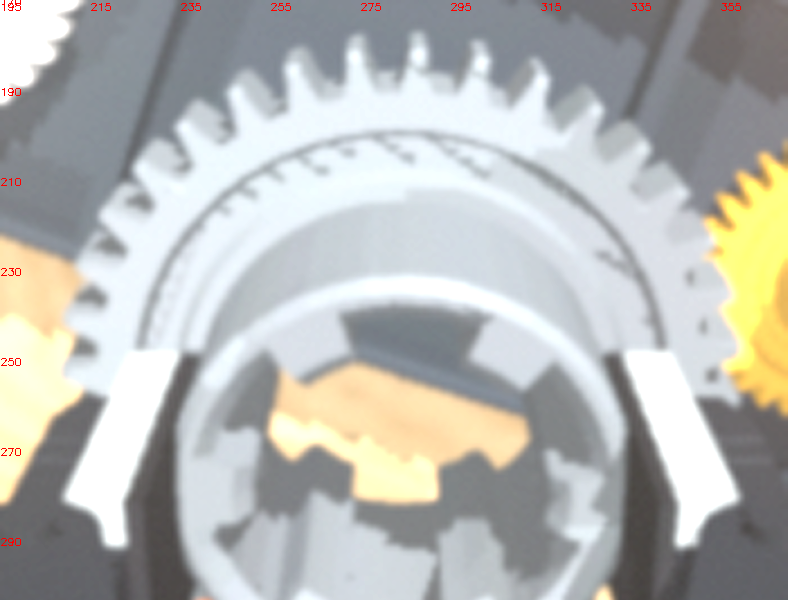

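```bash
cat > fit.py <<'E'
from h import *
from scipy.optimize import least_squares
def ext(f,C,rad):
    t=np.linspace(0,2*np.pi,181)
    p=np.array([proj(f,[C[0]+rad*np.cos(a),C[1]+rad*np.sin(a),C[2]],True) for a in t])
    return np.array([p[:,0].min(),p[:,0].max(),p[:,1].min(),p[:,1].max()])
E
python3 - <<'E'
from fit import *
f=dict(np.load("w6.npz"));o=r.get_obs()
b=cv2.resize(f["image"][280:340,225:345,::-1],None,fx=6,fy=6,interpolation=cv2.INTER_CUBIC)
cv2.imwrite("pics/w6d.png",cv2.convertScaleAbs(b,alpha=1.4))
T=f["cam_to_world"];M=R.from_rotvec(o["orientation"]).as_matrix()
print("cam in tool mm",(M.T@(T[:3,3]-o["tcp_pos"])*1000).round(1),(M.T@T[:3,:3]).round(3))
for bot in (319,321,323):
  obs=np.array([234.5,333.2,231.2,bot])
  s=least_squares(lambda C:ext(f,C,.022)-obs,[*o["tcp_pos"][:2],.19],x_scale=1e-3,diff_step=1e-4)
  print(bot,(M.T@(s.x-o["tcp_pos"])*1000).round(2),s.fun.round(2))
E
```

```text
cam in tool mm [   1.7 -128.5   63.2] [[ 1.    -0.     0.   ]
 [-0.    -0.258  0.966]
 [-0.    -0.966 -0.258]]
319 [ 1.8   0.97 -2.3 ] [-0.03  0.03  0.03 -0.03]
321 [ 1.8  -0.6  -2.01] [-0.56  0.56  0.58 -0.68]
323 [ 1.79 -2.14 -1.73] [-1.09  1.09  1.14 -1.33]
```

View pics/w6d.png

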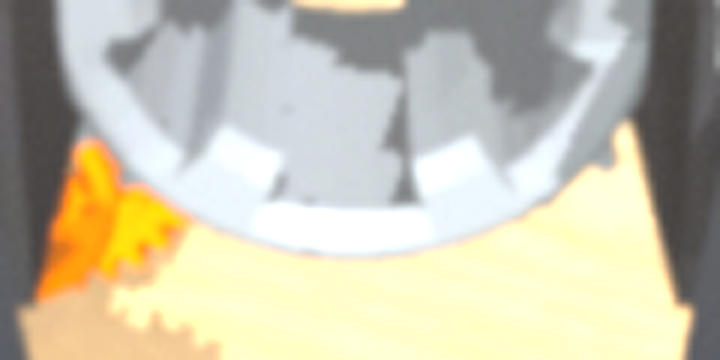

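Gear held, centred in the jaws and clear of the tray. Next I'll carry it over the shaft and turn it by 14.3°.

>>> send_rows --pt "0 -3 0 0 0.2" --pt "3 -2.5 -1 0 0.2" --pt "5 0 -1.5 0 0.2" --pt "5 0 -1.5 0 0.2" --pt "5 0 -1.5 0 0.2" --pt "5 0 -1.5 0 0.2" --pt "5 0 -1.5 0 0.2" --pt "5 0 -1.5 0 0.2" --pt "4.9 0 -1.5 0 0.2" --pt "0 0 0 -7.2 0.2" --pt "0 0 0 -7.1 0.2" --pt "0 0 0 0 0.2"

```text
clock: 10.35
tcp_pos: [0.5211, -0.2082, 0.2382]
orientation: [-1.444, 0.735, -0.731]
contact_force: [0.7, 0.2, -2.4]
grip_width: 0.0415
```

Run:
```python
from fit import *
f=r.grab_frame("wrist");np.savez("w7.npz",**f)
o=r.get_obs();print(o["tcp_pos"],o["grip_width"],o["clock"],o["contact_force"]);M=R.from_rotvec(o["orientation"]).as_matrix();print(M.round(3))
print("to go tool mm",M.T@(np.array([.5206,-.2088,0])-o["tcp_pos"])*1000)
cv2.imwrite("pics/w7.png",f["image"][:,:,::-1])
s=r.grab_frame("scene");np.savez("s7.npz",**s);cv2.imwrite("pics/s7.png",cv2.resize(s["image"][90:240,260:460,::-1],None,fx=4,fy=4,interpolation=cv2.INTER_CUBIC))
```

```text
[ 0.52120558 -0.20808219  0.23839987] 0.04146513303830958 10.4 [-0.47667318 -0.20042398 -3.61800877]
[[ 0.589 -0.001  0.808]
 [-0.808  0.001  0.589]
 [-0.001 -1.    -0.001]]
to go tool mm [  0.56476594 238.39992249  -0.73266849]
```

View pics/w7.png

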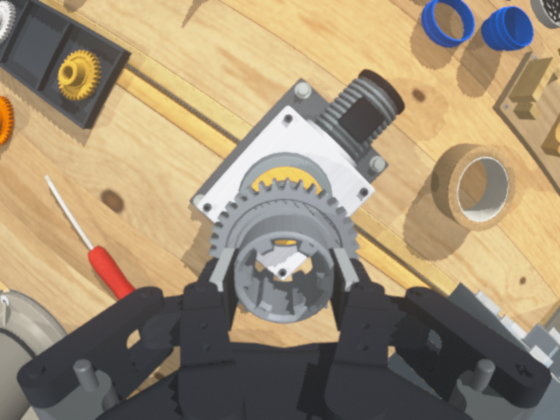

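View pics/s7.png

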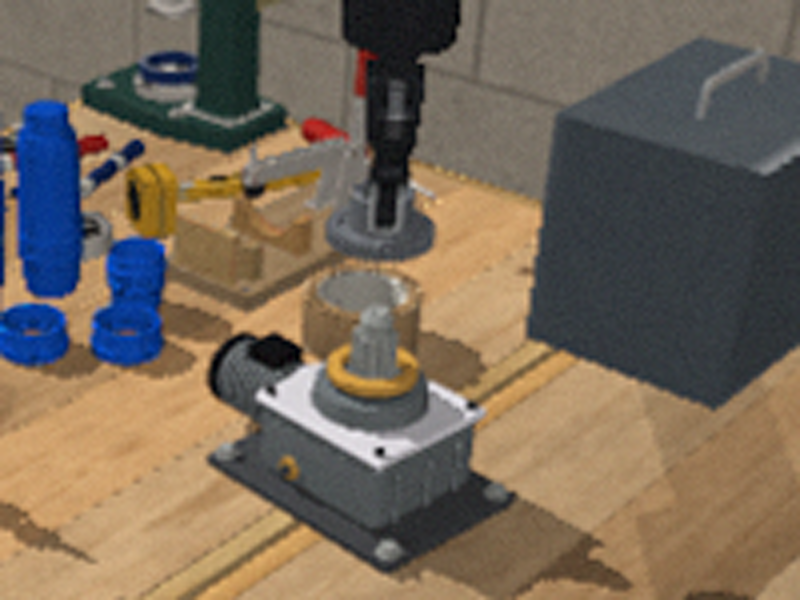

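>>> send_rows --pt "0.06 2.5 -0.07 0 0.2" --pt "0 2 0 0 0.2" --pt "0 0.8 0 0 0.2" --pt "0 0 0 0 0.2" --pt "0 0 0 0 0.2"

```text
clock: 11.08
tcp_pos: [0.522, -0.2092, 0.1872]
orientation: [-1.444, 0.731, -0.733]
contact_force: [0.5, -0.5, -2.5]
grip_width: 0.0413
```

Run:
```python
from fit import *
s7=dict(np.load("s7.npz"))
for z in (.108,.152,.207): print(z,proj(s7,[.5191,-.2099,z]))
f=r.grab_frame("wrist");np.savez("w8.npz",**f)
o=r.get_obs();print(o["tcp_pos"],o["clock"],o["contact_force"])
b=cv2.resize(f["image"][190:340,195:370,::-1],None,fx=4,fy=4,interpolation=cv2.INTER_CUBIC)
cv2.imwrite("pics/w8.png",cv2.convertScaleAbs(b,alpha=1.3))
s=r.grab_frame("scene");np.savez("s8.npz",**s);cv2.imwrite("pics/s8.png",cv2.resize(s["image"][130:220,300:410,::-1],None,fx=6,fy=6,interpolation=cv2.INTER_CUBIC))
```

```text
0.108 (np.float64(353.22759751487735), np.float64(181.03053742762359))
0.152 (np.float64(354.39082285165114), np.float64(167.64449617708334))
0.207 (np.float64(355.9112826234005), np.float64(150.1475103558558))
[ 0.52198728 -0.20929378  0.18719711] 11.125 [-0.40389782  1.5396309  -2.90298517]
```

View pics/w8.png

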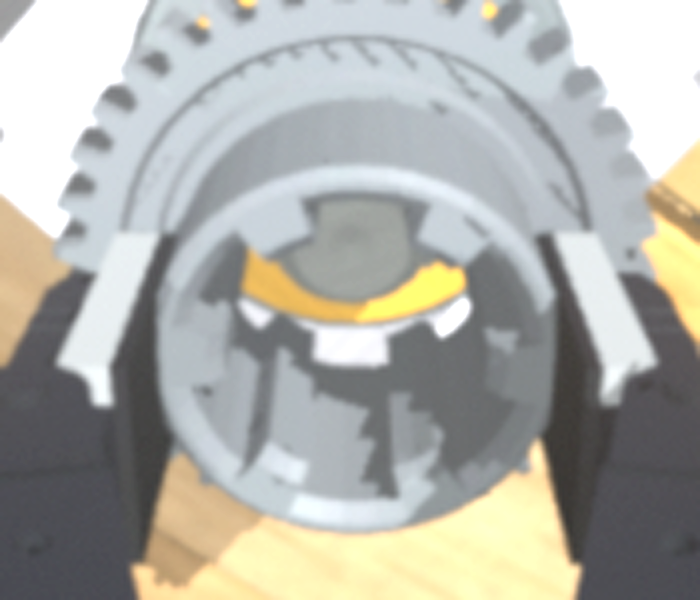

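View pics/s8.png

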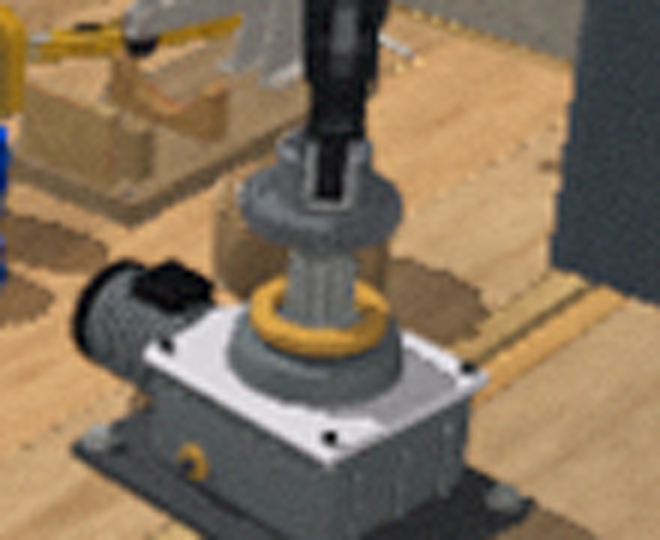

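Run:
```python
from fit import *
s=dict(np.load("s8.npz"))
for zb in (.148,.152,.156,.160): print(zb,proj(s,[.5207-.0213,-.2095+.0314,zb]), proj(s,[.5207+.0124,-.2095-.0182,zb+.038]))
f=dict(np.load("w8.npz"));o=r.get_obs();M=R.from_rotvec(o["orientation"]).as_matrix()
obs=np.array([234.25,333.25,231.25,322.3])
for h in (None,.0076,.0045,.0015):
  if h is None: fun=lambda C:ext(f,C,.022)-obs;x0=[*o["tcp_pos"][:2],.19]
  else: fun=lambda C:ext(f,[C[0],C[1],o["tcp_pos"][2]+h],.022)-obs;x0=o["tcp_pos"][:2]
  q=least_squares(fun,x0,x_scale=1e-3,diff_step=1e-4);x=q.x if h is None else np.r_[q.x,o["tcp_pos"][2]+h]
  print(h,x,(M.T@(x-o["tcp_pos"])*1000).round(2),q.fun.round(1))
q=least_squares(lambda C:(ext(f,[C[0],C[1],.152],.008)-np.array([267,298.75,0,265.75]))[[0,1,3]],o["tcp_pos"][:2],x_scale=1e-3,diff_step=1e-4)
x=np.r_[q.x,.152];print("nose",x,(M.T@(x-o["tcp_pos"])*1000).round(2),q.fun.round(1))
```

```text
0.148 (np.float64(353.1589017435143), np.float64(175.23598522439772)) (np.float64(355.07290218171534), np.float64(153.2899606427083))
0.152 (np.float64(353.2671047939844), np.float64(173.9786738085605)) (np.float64(355.18223049039614), np.float64(152.02010525556142))
0.156 (np.float64(353.37570766511715), np.float64(172.71671650629742)) (np.float64(355.29195406856), np.float64(150.74565878776593))
0.16 (np.float64(353.48471257707797), np.float64(171.4500875194504)) (np.float64(355.40207506369603), np.float64(149.46659629609542))
None [ 0.52112738 -0.21142132  0.18900661] [ 1.21 -1.81 -1.88] [-0.8  0.8  0.8 -1. ]
0.0076 [ 0.5232269  -0.20987432  0.19479568] [ 1.21 -7.6   0.73] [-3.1  3.1 -0.8  1.5]
0.0045 [ 0.52210525 -0.21070077  0.19169568] [ 1.21 -4.5  -0.67] [-1.8  1.8  0.1  0.2]
0.0015 [ 0.52101403 -0.21150484  0.18869568] [ 1.21 -1.5  -2.03] [-0.7  0.7  0.9 -1.1]
nose [ 0.51913753 -0.21236101  0.152     ] [ 0.74 35.19 -4.08] [ 1.1 -1.1 -0. ]
```

>>> send_rows --pt "-0.03 0 -0.35 0 0.2" --pt "0 0.6 0 0 0.2" --pt "0 0.6 0 0 0.2" --pt "0 0 0 0 0.2" --pt "0 0 0 0 0.2"

```text
clock: 11.8
tcp_pos: [0.5184, -0.2109, 0.1742]
orientation: [-1.444, 0.732, -0.732]
contact_force: [-0.4, -0.0, -2.7]
grip_width: 0.0414
```

Run:
```python
from fit import *
f=r.grab_frame("wrist");np.savez("w9.npz",**f)
o=r.get_obs();print(o["tcp_pos"],o["clock"],o["contact_force"],o["moment"])
b=cv2.resize(f["image"][190:340,195:370,::-1],None,fx=4,fy=4,interpolation=cv2.INTER_CUBIC)
cv2.imwrite("pics/w9.png",cv2.convertScaleAbs(b,alpha=1.3))
s=r.grab_frame("scene");np.savez("s9.npz",**s);cv2.imwrite("pics/s9.png",cv2.resize(s["image"][130:220,300:410,::-1],None,fx=6,fy=6,interpolation=cv2.INTER_CUBIC))
```

```text
[ 0.51850866 -0.21100588  0.17435244] 11.85 [ 0.42785429  0.5123434  -2.97777931] [ 0.031887   -0.02968743  0.01810516]
```

View pics/w9.png

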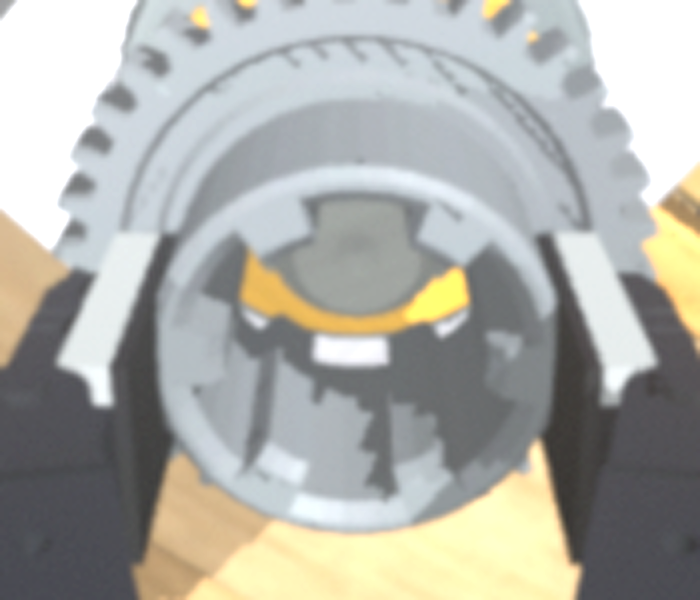

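View pics/s9.png

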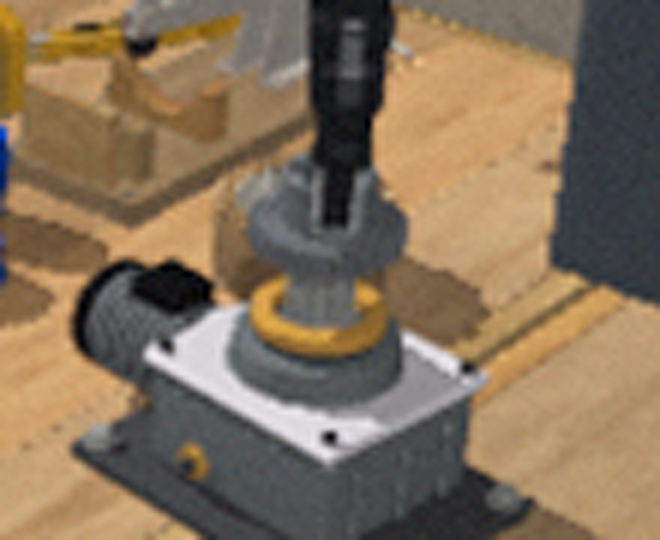

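Run:
```python
from fit import *
f=dict(np.load("w9.npz"));o=r.get_obs();M=R.from_rotvec(o["orientation"]).as_matrix()
obs=np.array([234.25,333.25,231.25,322.3])
z=o["tcp_pos"][2]+.0076
for rad in (.022,.0212):
  q=least_squares(lambda C:ext(f,[C[0],C[1],z],rad)-obs,o["tcp_pos"][:2],x_scale=1e-3,diff_step=1e-4);x=np.r_[q.x,z]
  print(x,(M.T@(x-o["tcp_pos"])*1000).round(2),q.fun.round(1))
for rad in (.008,.0077):
  q=least_squares(lambda C:(ext(f,[C[0],C[1],.152],rad)-np.array([267.5,302,0,268.75]))[[0,1,3]],o["tcp_pos"][:2],x_scale=1e-3,diff_step=1e-4)
  x=np.r_[q.x,.152];print("nose",x,(M.T@(x-o["tcp_pos"])*1000).round(2),q.fun.round(1))
```

```text
[ 0.51972581 -0.21151344  0.18203485] [ 1.12 -7.6   0.65] [-3.2  3.2 -0.8  1.6]
[ 0.51995548 -0.21134454  0.18203485] [ 1.12 -7.6   0.93] [-1.3  1.3  0.5 -0.4]
nose [ 0.51951519 -0.21230149  0.152     ] [1.630e+00 2.244e+01 1.000e-02] [ 1.3 -1.3 -0. ]
nose [ 0.51928263 -0.21247213  0.152     ] [ 1.63 22.44 -0.28] [ 1.9 -1.9 -0.1]
```

Nose and bore are concentric to about 1 mm, so I'll correct that and descend with force checks.

>>> send_rows --pt "0.04 0 -0.08 0 0.2" --pt "0 0.3 0 0 0.2" --pt "0 0.3 0 0 0.2" --pt "0 0.3 0 0 0.2" --pt "0 0 0 0 0.2" --pt "0 0 0 0 0.2"

```text
clock: 12.65
tcp_pos: [0.518, -0.2118, 0.1653]
orientation: [-1.444, 0.732, -0.732]
contact_force: [0.0, 0.2, -2.9]
grip_width: 0.042
```

Run:
```python
from h import *
o=r.get_obs();print(o["tcp_pos"],o["clock"],o["contact_force"],o["moment"])
```

```text
[ 0.51802323 -0.21179464  0.16534126] 12.65 [ 0.02221322  0.17205793 -2.9143531 ] [-0.02959469  0.04606686 -0.09169749]
```

>>> send_rows --pt "0 0.2 0 0 0.2" --pt "0 0.2 0 0 0.2" --pt "0 0.2 0 0 0.2" --pt "0 0 0 0 0.2"

```text
clock: 13.15
tcp_pos: [0.5178, -0.2117, 0.1591]
orientation: [-1.444, 0.732, -0.732]
contact_force: [0.0, 0.5, -3.3]
grip_width: 0.0413
```

Run:
```python
from h import *
o=r.get_obs();print(o["tcp_pos"],o["clock"],o["contact_force"],o["moment"])
f=r.grab_frame("wrist")
b=cv2.resize(f["image"][190:340,195:370,::-1],None,fx=4,fy=4,interpolation=cv2.INTER_CUBIC)
cv2.imwrite("pics/w10.png",cv2.convertScaleAbs(b,alpha=1.3))
```

```text
[ 0.51782779 -0.21166708  0.15907703] 13.15 [ 0.03071252  0.49280032 -3.34869692] [ 0.10909002 -0.034769   -0.00657793]
```

View pics/w10.png

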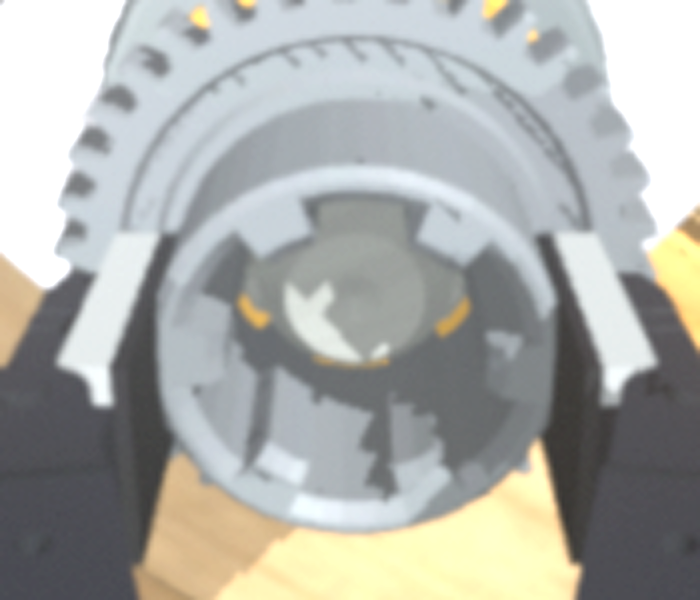

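No contact with the underside at about 0.129, which is below the spline ends, so the splines have entered the gaps. Continuing down.

>>> send_rows --pt "0 0.4 0 0 0.2" --pt "0 0.4 0 0 0.2" --pt "0 0.4 0 0 0.2" --pt "0 0.4 0 0 0.2" --pt "0 0 0 0 0.2" --pt "0 0 0 0 0.2"

```text
clock: 13.95
tcp_pos: [0.5178, -0.2116, 0.1432]
orientation: [-1.444, 0.732, -0.732]
contact_force: [0.4, 1.6, -4.3]
grip_width: 0.0419
```

Run:
```python
from h import *
o=r.get_obs();print(o["tcp_pos"],o["clock"],o["contact_force"],o["moment"])
```

```text
[ 0.51781781 -0.21162936  0.14315502] 13.95 [ 0.40701994  1.58562608 -4.33044457] [ 0.25537438 -0.10697853 -0.01630008]
```

>>> send_rows --pt "0 0.4 0 0 0.2" --pt "0 0.3 0 0 0.2" --pt "0 0.3 0 0 0.2" --pt "0 0 0 0 0.2" --pt "0 0 0 0 0.2"

```text
clock: 14.58
tcp_pos: [0.5183, -0.2119, 0.1339]
orientation: [-1.444, 0.731, -0.733]
contact_force: [-1.2, 1.0, 5.6]
grip_width: 0.0414
```

Run:
```python
from h import *
o=r.get_obs();print(o["tcp_pos"],o["clock"],o["contact_force"],o["moment"])
```

```text
[ 0.51827814 -0.21187835  0.13394321] 14.575 [-1.22616802  0.99876745  5.62679994] [0.40423051 0.32744311 0.00346556]
```

>>> send_rows --pt "0 0.2 0 0 0.2" --pt "0 0.15 0 0 0.2" --pt "0 0 0 0 0.2" --pt "0 0 0 0 0.2" --pt "0 0 0 0 0.2" --force 100

```text
clock: 15.2
tcp_pos: [0.5183, -0.2118, 0.1308]
orientation: [-1.444, 0.731, -0.733]
contact_force: [-2.4, 2.3, 8.7]
grip_width: 0.0409
```

Run:
```python
from h import *
o=r.get_obs();print(o["tcp_pos"],o["clock"],o["contact_force"],o["moment"])
```

```text
[ 0.51832208 -0.21184637  0.13075452] 15.2 [-2.4470528   2.2906928   8.65735874] [0.54599007 0.60188245 0.00290441]
```

>>> send_rows --pt "0 0.1 0 0 0.2" --pt "0 0 0 0 0.2" --pt "0 0 0 0 0.2"

```text
clock: 15.58
tcp_pos: [0.5184, -0.2118, 0.1305]
orientation: [-1.444, 0.731, -0.733]
contact_force: [-5.5, 2.8, 15.0]
grip_width: 0.0409
```

Run:
```python
from h import *
o=r.get_obs();print(o["tcp_pos"],o["clock"],o["contact_force"],o["moment"])
```

```text
[ 0.51835014 -0.21182824  0.13050602] 15.575 [-5.45285213  2.80303168 15.03264484] [ 0.65085099  1.05697488 -0.03923493]
```

>>> send_rows --pt "0 0.05 0 0 0.2" --pt "0 0 0 0 0.2" --pt "0 0 0 0 0.2"

```text
clock: 15.95
tcp_pos: [0.5184, -0.2118, 0.1305]
orientation: [-1.444, 0.731, -0.733]
contact_force: [-5.8, 2.6, 18.6]
grip_width: 0.0412
```

Run:
```python
from h import *
o=r.get_obs();print(o["tcp_pos"],o["clock"],o["contact_force"],o["moment"],np.abs(o["qvel"]).max())
f=r.grab_frame("wrist");s=r.grab_frame("scene")
b=cv2.resize(f["image"][190:340,195:370,::-1],None,fx=3,fy=3,interpolation=cv2.INTER_CUBIC)
cv2.imwrite("pics/w11.png",cv2.convertScaleAbs(b,alpha=1.3))
cv2.imwrite("pics/s11.png",cv2.resize(s["image"][130:230,300:410,::-1],None,fx=6,fy=6,interpolation=cv2.INTER_CUBIC))
cv2.imwrite("pics/s11f.png",s["image"][:,:,::-1])
```

```text
[ 0.51836317 -0.21183197  0.1304792 ] 15.95 [-5.82533092  2.62969837 18.61737721] [0.81241695 1.47787748 0.05859271] 0.0018916851856360542
```

View pics/w11.png

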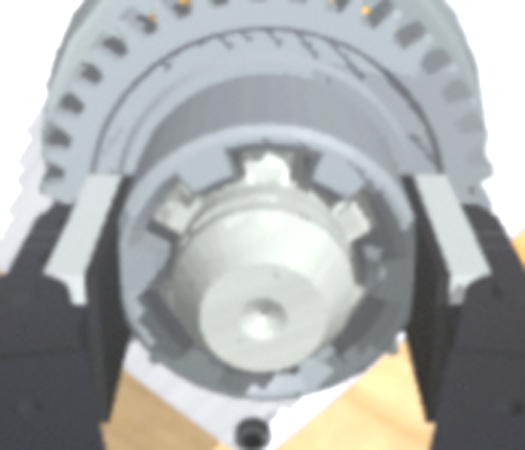

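View pics/s11.png

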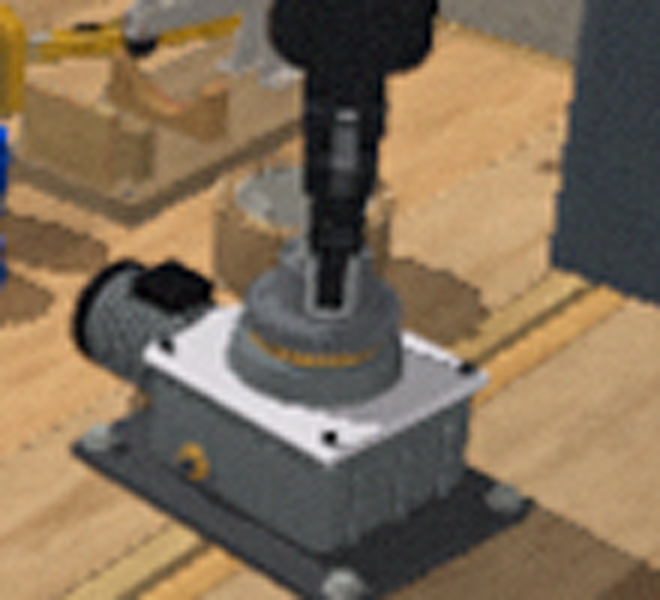

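View pics/s11f.png

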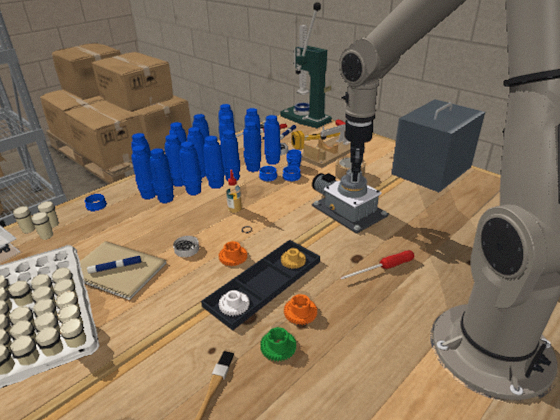

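The wrist view shows the splines meshed and the groove clear above the hub. The TCP stopped at 0.1305 while the force kept rising, which means the gear is home. Handing in.

Run:
```python
from h import *
print(r.hand_in()); o=r.get_obs();print(o["tcp_pos"],o["contact_force"],o["clock"])
```

```text
the job is handed in; nothing more can be done
None
the job is handed in; nothing more can be done
```

I took the steel gear from the middle compartment by its hub and turned it 14.3° to match the shaft gaps. I then lowered it through the splines without jamming and pressed it onto the brass ring. The job went in at about 16 s, with the gear still gripped at 100 N and pressed down. `r.hand_in()` reports no verdict.

**Fully home:** the TCP stopped at z = 0.1305 m, which puts the gear's underside at about 0.100 m, the seat height. In the last pushes the upward force rose from 9 to 15 to 19 N while the TCP moved only about 0.3 mm. The ring travel itself I could only infer from this.

**Pictures:** the splines are meshed, the clip groove is clear above the hub, and the gear sits level. In the last scene picture the brass and white gears are in the tray, and the bottle, tin and retaining ring are where they were.

**What disagreed or stayed off:**
- **Wrist camera scale:** it showed the hub about 4% too small, which made the first alignment over the shaft about 4 mm off. I corrected that against the nose seen through the bore and the scene camera.
- **Side load:** about 6 N of side force and 1.7 N m of moment remained at the wrist when I handed in.

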